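# Run a paint jar on the touch mixer

### The arm

A 6-joint arm with a two-finger parallel gripper is mounted at the origin on the work surface. World frame = base frame: x ahead of the robot, y to its left, z up, the work surface at z = 0. Lengths are in m, angles in rad, forces in N, time in s.
With the tool pointing down it reaches from about 0.325 to 0.875 m from the base axis. Payload 4.4 kg.
Tool frame: the origin (TCP) lies midway between the tips of the shut fingers; the grasp point (between the pads) lies 19 mm behind it; z points along the fingers, y is the direction in which the jaws open and shut (so a half turn about z gives the same grasp; the last joint's range is limited). The gripper opens to 85 mm and grips with 20 to 120 N. Pads are 22 mm wide; open, the fingers measure 114 mm over their backs; the gripper's body (76 mm by 85 mm) begins 54 mm behind the grasp point. The pads swing forward as they close: fully open they stand 13 mm farther back than shut.
Start: joints at [-1.319, 0.207, 1.542, -0, 1.393, -0.15], TCP at [0.225, -0.529, 0.231] pointing down, gripper open.
Joint ranges: [-2.73, 2.73], [-0.86, 2.22], [0.23, 2.46], [-1.11, 4.25], [0.08, 2.63], [-2.82, 2.82]. Speed limits (rad/s): [2.79, 2.79, 3.14, 3.14, 3.14, 3.14].

### API

Orientations are given as a unit quaternion [w, x, y, z].
In Python, from plant import * gives the robot as it stands. The module is installed in compiled form; this text tells all that it offers.
- The arm moves only by the tool drive_tool, never from a script. Its argument "motion" is a list of rows, each a list of 6 numbers: the shift along the tool's x, y, z in cm, then the turn, a rotation vector about the tool's x, y, z in degrees. A call has 1 to 20 rows; each row is the pose to reach, as a shift and turn from the pose commanded when the call began, along the tool's axes at that moment; what a row does not reach only later rows make up. A row lasts 1/10 s, in which the tool goes at most 50 mm and 8.59 degrees, less where a joint would pass 70% of its speed; a pose out of reach is approached as far as the arm can. A call with a gripper value outside its range is refused whole. "grip" is the finger opening in cm, from 0 to 8.54, set as the call begins (left out, the last holds). The fingers move at their own pace and stop on an object; "newtons" is the grip in N (left out, the last holds). Time passes only in rows, so rows that repeat a pose let the fingers close. It gives the time, the measured TCP pose, the force and the opening at its end, in the units of the state.
- get_obs(): the state, without advancing time (a new reading comes with each control period).
- grab_frame(name): name is "scene" or "top" or "wrist"; returns the picture (384x512x3 uint8, blue, green, red); there is no depth.
- camera_info(name): a dict with "vertical_fov" (degrees; the focal length in pixels is half the picture's height over the tangent of half this angle, whatever the lens; pixels are square), "cx", "cy" (the principal point, pixels), "D" ([k1, k2, p1, p2, k3] as OpenCV has them; the pictures are not rectified), "R" (3x3) and "t" (3): a world point X has camera coordinates R X + t; the wrist camera has in their place "hand_eye" (4x4, takes a point from camera to tool coordinates, whose origin is the TCP and whose axes are the flange's). Camera axes: x right, y down, z forward; pixel columns grow to the right and rows downward; lengths in m; the calibration is good to about 2 mm. A picture is of the moment at which its call begins: read the wrist's pose just before it. camera_info takes no time and is no camera call.
- hand_in(): hands the job in, once; it reports no verdict.
Trained networks look in the newest picture that a camera, given by its name, has taken for a name from the list of things; names that differ only in an ending like _2 or _b are one class to them, and where a whole thing is asked for, a point or a joint stands for the part that bears it (a point fixed in the world has none). Each returns a list of dicts, best first, with "confidence" (0 to 1); they miss things now and then, are a little off and sometimes report something else, mostly with a low value. They report only what shows in the picture. A call takes as long as a camera call. They do not tell look-alikes from the thing itself.
- search_frame(camera, name): "box" ([centre column, centre row, width, height] in pixels, round what is visible of it).
- tip_of(camera, name): "uv" ([column, row] in pixels: a listed point, or the origin of a listed thing).
The state is a dict: "clock": time; "q": joint angles; "qd": joint speeds; "joint_efforts": joint torques, N m; "position": TCP position; "orientation": TCP orientation; "force": force on the tool from outside, world axes, zero at the start; "torque": the same for the moment, N m; "width": opening from 0.0 (shut) to 1.0 (fully open).
Only numpy, scipy, OpenCV 4.12 (cv2) and the standard library are available. Lean on these libraries where they do the work, as an engineer would, in place of code of your own. Each camera call takes 0.05 s, during which the arm holds its last target. There are 200 camera calls.

### The job

Mix the paint in the top jar of the three-high stack: lift that jar off, leaving all the other jars and the things on the bench undisturbed, stand it upright in the rubber cup on top of the vortex mixer, and press it straight down about half of the cup's spring travel (about 4 mm of its 8 mm) so that the touch switch keeps the mixer running. Finish still gripping the jar round its side and holding it pressed down like that; do not let go.

Things in the scene. Friction and masses are not known exactly. Their poses are not given: they have to be found in the camera images.
- mixer: touch-operated bench vortex mixer: grey and white housing 150 x 125 mm, 130 mm tall (156 mm to the rim of its cup), fixed to the bench; origin under the centre of its base on the bench top, its -x side carries the sloping panel with knob and rocker switch (already set to touch); z up
- cup_seat (a point): centre of the flat floor of the round black rubber cup on top of the mixer; moves with the cup; with the cup up it is 148 mm above the bench and 17 mm behind (+x of) the mixer's origin. The recess is 52 mm across and 8 mm deep, the rim 62 mm across outside
- cup (a joint): how far the cup is pressed down, m: 0 = up (its rest), 0.008 = at its bottom stop. Spring-loaded: it starts to sink at about 3.2 N, needs about 1 N more per mm (7 N at 4 mm, 11 N at the stop) and springs back when released; the jar's own weight does not sink it
- jar_top_mid (a point): the jar to be mixed, top of the stack of three: a grey cylindrical paint jar with black screw lid and paper label, 44 mm diameter, 60 mm tall overall, closed, about 0.1 kg; the point is its centre, 30 mm above its underside; z up
- jar_top: the same jar; origin at the centre of its underside
- jar_middle_mid (a point): middle jar of the stack of three: a grey cylindrical paint jar with black screw lid and paper label, 44 mm diameter, 60 mm tall overall, closed, about 0.1 kg; the point is its centre, 30 mm above its underside; z up
- jar_bottom_mid (a point): bottom jar of the stack of three, standing on the bench: a grey cylindrical paint jar with black screw lid and paper label, 44 mm diameter, 60 mm tall overall, closed, about 0.1 kg; the point is its centre, 30 mm above its underside; z up
- pair_upper_mid (a point): upper jar of the other stack, which is only two high: a grey cylindrical paint jar with black screw lid and paper label, 44 mm diameter, 60 mm tall overall, closed, about 0.1 kg; the point is its centre, 30 mm above its underside; z up
- pair_lower_mid (a point): lower jar of the stack of two, standing on the bench: a grey cylindrical paint jar with black screw lid and paper label, 44 mm diameter, 60 mm tall overall, closed, about 0.1 kg; the point is its centre, 30 mm above its underside; z up
- spray_can: spray can standing, 66 mm diameter, 190 mm tall; origin under its base; leave alone
- tape_roll: roll of masking tape lying flat, 100 mm outside, 25 mm high; origin under its centre; leave alone
- brush: paint brush lying flat, under 250 mm long along its x; leave alone
- wheel: model-aircraft wheel lying flat, 72 mm diameter, 24 mm high; origin under its centre; leave alone
- sanding_block: cork sanding block 110 x 60 x 30 mm; origin under its centre; leave alone
- mixing_cup: empty plastic mixing cup, 72 mm across the rim, 85 mm tall; origin under its base; leave alone
- screwdriver: screwdriver lying flat along its x; leave alone
Things that resemble listed ones, but are neither listed nor needed, are in the scene too. What is shaped like the jar_top but blue is not meant.

How it is judged:
By the outcome, as a careful person would: the job done as asked, in the order asked, and still so for the second after the job is handed in, while the arm keeps its last pose, push and grip.
It also fails if it takes over 40 s, if anything falls off the work surface, if the arm or the gripper's body presses on something with over 40 N, if the wrist force passes 120 N, or if a joint passes its speed limit or range.

## Working session

There is one attempt and no reset: what is moved stays moved. The work goes in short steps, Python scripts to look and compute and a tool call to move; the robot and the scene stay as the last step left them, time stands still between calls to the robot, and variables do not carry over. Pictures are saved under pics/ and viewed, about 8 in all and at most 12, crops included, and the job is handed in when it is done.

Besides the shell and the picture viewer there is one more tool, called after ">>>" as name([rows], argument=value, ...), one row to a line, values as JSON. drive_tool: Moves the arm, as the interface text tells. Its arguments: {"type":"object","properties":{"motion":{"type":"array","items":{"type":"array","items":{"type":"number"}}},"grip":{"type":"number"},"newtons":{"type":"number"}},"required":["motion"]}

```bash
mkdir -p pics; cat > h.py <<'E'
from plant import *
import numpy as np, cv2
def K(ci):
    f=192/np.tan(np.radians(ci["vertical_fov"])/2); return np.array([[f,0,ci["cx"]],[0,f,ci["cy"]],[0,0,1]])
def ray(name,uv,pose=None):
    ci=camera_info(name); p=cv2.undistortPoints(np.array([[uv]],float),K(ci),np.array(ci["D"],float)).ravel()
    d=np.array([p[0],p[1],1])
    if "R" in ci:
        R=np.array(ci["R"]);t=np.array(ci["t"]); return -R.T@t,R.T@d
    from scipy.spatial.transform import Rotation as Ro
    H=np.array(ci["hand_eye"]);w,x,y,z=pose[1];A=Ro.from_quat([x,y,z,w]).as_matrix()
    return A@H[:3,3]+np.array(pose[0]),A@H[:3,:3]@d
def atz(name,uv,z,pose=None):
    o,d=ray(name,uv,pose); return o+d*(z-o[2])/d[2]
def tri(rs):
    A=0;b=0
    for o,d in rs:
        d=d/np.linalg.norm(d);P=np.eye(3)-np.outer(d,d);A=A+P;b=b+P@o
    return np.linalg.solve(A,b)
E
python3 - <<'E'
from h import *
ims=[]
for c in("scene","top"):
    im=grab_frame(c);cv2.imwrite(f"pics/{c}0.png",im)
    for n in("jar_top_mid","pair_upper_mid","cup_seat","mixer","spray_can"):
        print(c,n,[(np.round(r["uv"],1).tolist(),round(r["confidence"],2)) for r in tip_of(c,n)][:6])
s=get_obs();print(s["clock"],s["position"],s["orientation"],s["width"],s["force"])
E
```

```text
scene jar_top_mid [([373.0, 222.8], 0.96), ([338.3, 223.6], 0.8), ([266.3, 212.9], 0.58)]
scene pair_upper_mid [([179.3, 151.3], 0.77)]
scene cup_seat []
scene mixer [([269.5, 214.1], 0.77)]
scene spray_can [([299.8, 325.1], 0.93), ([360.9, 249.8], 0.48)]
top jar_top_mid [([189.7, 225.7], 0.65), ([146.3, 213.1], 0.64)]
top pair_upper_mid [([355.2, 192.7], 0.66)]
top cup_seat [([251.9, 188.7], 0.79)]
top mixer [([251.0, 200.9], 0.82)]
top spray_can [([155.9, 216.9], 0.59), ([176.6, 132.3], 0.55)]
0.6 [ 0.22540138 -0.52898975  0.23130886] [1.11680031e-05 9.79788088e-01 2.00038251e-01 7.70383846e-06] 0.9993234831737372 [ 1.65476214 -0.46529166  0.10862399]
```

View pics/scene0.png

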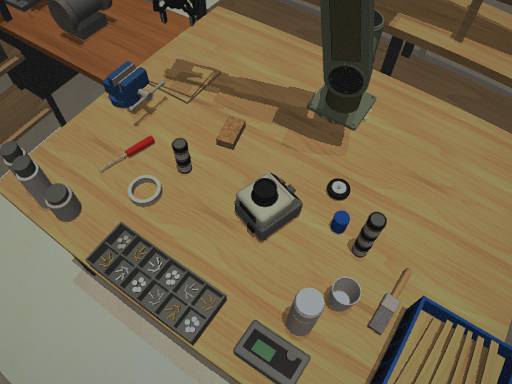

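View pics/top0.png

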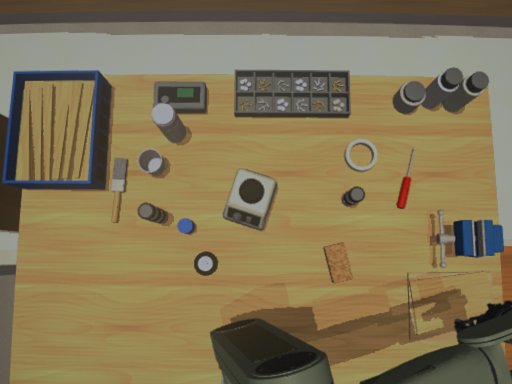

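The scene view shows the three-high stack at (368,233) with its top lid at about (376,218). It also shows the two-high stack at (181,155), a single blue jar at (341,222), and the mixer cup at (265,190). In the top view these are at (147,211), (354,196), (186,226) and (251,190). The three-high grey stack matches the description, so I'll triangulate it and confirm in a crop.

```bash
python3 - <<'E'
from h import *
a=cv2.imread("pics/scene0.png")[190:270,310:410];b=cv2.imread("pics/top0.png")[160:240,110:210]
c=cv2.imread("pics/top0.png")[150:230,205:305];d=cv2.imread("pics/scene0.png")[165:245,225:325]
cv2.imwrite("pics/crop1.png",np.vstack([np.hstack([cv2.resize(i,(400,300),interpolation=2) for i in p]) for p in((a,b),(d,c))]))
print("jar",tri([ray("scene",(373,222.8)),ray("top",(146.3,213.1))]),atz("top",(146.3,213.1),.15),atz("scene",(373,222.8),.15))
print("pair",tri([ray("scene",(179.3,151.3)),ray("top",(355.2,192.7))]))
print("cup",atz("top",(251.9,188.7),.148),"mixer",atz("top",(251,200.9),0),atz("scene",(269.5,214.1),0))
for n in("jar_middle_mid","jar_bottom_mid"):
  for c in("scene","top"): print(c,n,[(np.round(r["uv"],1).tolist(),round(r["confidence"],2)) for r in tip_of(c,n)][:6])
print("blue",atz("top",(186,226),.06),"can",atz("scene",(299.8,325.1),0))
E
```

```text
jar [0.48273949 0.3014305  0.15332409] [0.48213441 0.30529373 0.15      ] [0.48198659 0.29864984 0.15      ]
pair [ 0.54856835 -0.27637391  0.0896571 ]
cup [0.5511332  0.01823229 0.148     ] mixer [0.53585013 0.02341716 0.        ] [0.53016773 0.03491968 0.        ]
scene jar_middle_mid [([180.9, 151.7], 0.71), ([367.9, 236.6], 0.48)]
top jar_middle_mid [([335.4, 261.7], 0.75), ([121.1, 188.0], 0.59), ([156.3, 218.6], 0.58), ([150.9, 211.3], 0.25)]
scene jar_bottom_mid [([361.7, 246.5], 0.69), ([263.6, 187.9], 0.6)]
top jar_bottom_mid [([206.4, 264.7], 0.57), ([159.1, 218.0], 0.54)]
blue [0.45357938 0.21124821 0.06      ] can [ 7.54920126e-01  2.70326097e-01 -1.11022302e-16]
```

View pics/crop1.png

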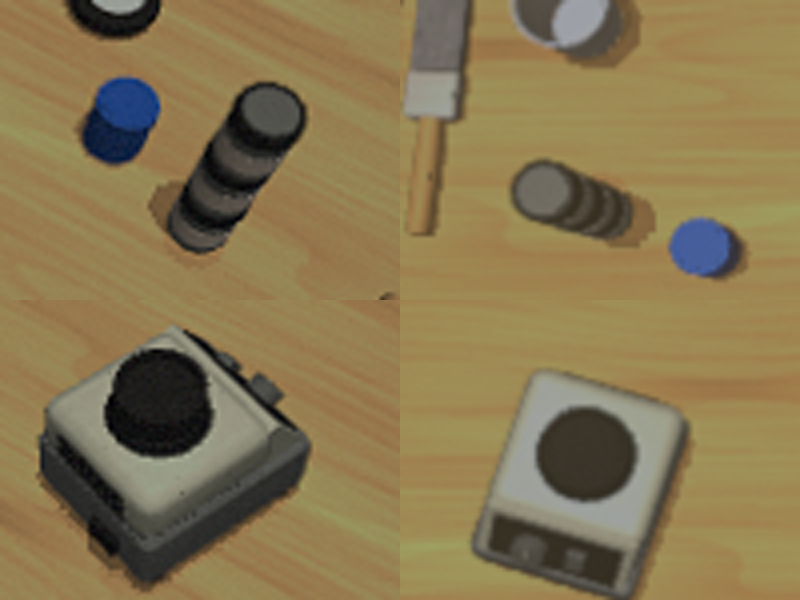

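The crop confirms it: three grey segments and a grey top lid at scene (377.5,220) and top (146.3,210.7), with the blue one separate. I'll refine the positions from the lid and rim centres.

```bash
python3 - <<'E'
from h import *
print("lid",tri([ray("scene",(377.5,219.9)),ray("top",(146.3,210.7))]),atz("top",(146.3,210.7),.18),atz("scene",(377.5,219.9),.18))
print("cup",tri([ray("scene",(265,186.3)),ray("top",(251.5,191.1))]),atz("top",(251.5,191.1),.156),atz("scene",(265,186.3),.156))
from scipy.spatial.transform import Rotation as Ro
s=get_obs();w,x,y,z=s["orientation"];A=Ro.from_quat([x,y,z,w])
print("toolshift cm to above jar",A.inv().apply(np.array([.483,.302,.27])-s["position"])*100, camera_info("wrist")["hand_eye"])
E
```

```text
lid [0.48549731 0.30179123 0.17425413] [0.48570766 0.29754248 0.18      ] [0.48808268 0.30426853 0.18      ]
cup [0.54366862 0.02008745 0.15063684] [0.54329936 0.01912177 0.156     ] [0.54636342 0.022733   0.156     ]
toolshift cm to above jar [ 56.27619409 -66.3491192   -3.8732661 ] [[-1.14310647e-03 -9.57652984e-01 -2.87922656e-01  7.29881950e-02]
 [ 9.99999336e-01 -1.13585094e-03 -1.92255353e-04 -2.96580486e-05]
 [-1.42923305e-04 -2.87922684e-01  9.57653647e-01 -1.42198710e-01]
 [ 0.00000000e+00  0.00000000e+00  0.00000000e+00  1.00000000e+00]]
```

>>> drive_tool([
  [0,0,-4.5,0,0,0],
  [56.3,-66.3,-4.5,0,0,0],
  [56.3,-66.3,-4.5,0,0,0],
  [56.3,-66.3,-4.5,0,0,0],
  [56.3,-66.3,-4.5,0,0,0],
  [56.3,-66.3,-4.5,0,0,0],
  [56.3,-66.3,-4.5,0,0,0],
  [56.3,-66.3,-4.5,0,0,0],
  [56.3,-66.3,-4.5,0,0,0],
  [56.3,-66.3,-4.5,0,0,0],
  [56.3,-66.3,-4.5,0,0,0],
  [56.3,-66.3,-4.5,0,0,0],
  [56.3,-66.3,-4.5,0,0,0],
  [56.3,-66.3,-4.5,0,0,0],
  [56.3,-66.3,-4.5,0,0,0],
  [56.3,-66.3,-4.5,0,0,0],
  [56.3,-66.3,-4.5,0,0,0],
  [56.3,-66.3,-4.5,0,0,0],
  [56.3,-66.3,-4.5,0,0,0],
  [56.3,-66.3,-4.5,0,0,0],
], grip=8.5)

```text
clock: 2.8
position: [0.4835, 0.3043, 0.2757]
orientation: [-0.0, 0.979, 0.202, -0.0]
force: [-0.6, 0.1, 0.4]
width: 0.996
```

```bash
cat > w.py <<'E'
from h import *
import sys
s=get_obs();pose=(s["position"],s["orientation"]);print(s["clock"],np.round(s["position"],4),np.round(s["orientation"],4),np.round(s["force"],2),s["width"],np.round(s["q"],2))
im=grab_frame("wrist");cv2.imwrite(f"pics/{sys.argv[1]}.png",im)
for n,z in(("jar_top_mid",.15),("cup_seat",.148)):
    for r in tip_of("wrist",n)[:3]: print(n,np.round(r["uv"],1),round(r["confidence"],2),np.round(atz("wrist",r["uv"],z,pose),4))
E
python3 w.py w1
```

```text
2.8 [0.4835 0.3043 0.2757] [-2.000e-04  9.794e-01  2.019e-01 -2.000e-04] [-0.56  0.11  0.42] 0.9960192655429676 [0.41 0.17 1.5  0.   1.48 1.57]
jar_top_mid [318.8 197.1] 0.82 [0.4864 0.2515 0.15  ]
jar_top_mid [266.7 173.3] 0.61 [0.488  0.2988 0.15  ]
```

View pics/w1.png

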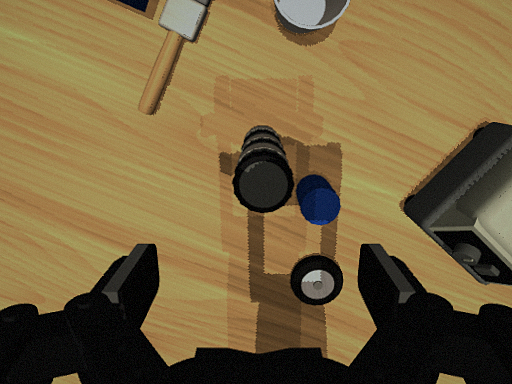

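The wrist view shows the stack's lid centred at about (263.5,183), radius about 29 px. The blue jar at (319,200) is separate and lower.

```bash
python3 - <<'E'
from h import *
s=get_obs();pose=(s["position"],s["orientation"])
im=cv2.imread("pics/w1.png");g=cv2.cvtColor(im,6)
c=cv2.HoughCircles(cv2.GaussianBlur(g,(3,3),0)[140:225,215:310],cv2.HOUGH_GRADIENT,1,20,param1=80,param2=12,minRadius=20,maxRadius=34)
for u,v,r in c[0][:4]: print(u+215,v+140,r)
u,v,r=c[0][0]
for p in((263.5,183.5),(u+215,v+140)):
  q=atz("wrist",p,.18,pose);print(q)
  from scipy.spatial.transform import Rotation as Ro
  w,x,y,z=pose[1];A=Ro.from_quat([x,y,z,w]);d=q-pose[0];d[2]=0;print(A.inv().apply(d)*100)
E
```

```text
263.5 182.5 30.1
[0.48669408 0.29811534 0.18      ]
[2.21090196e-01 3.87935377e-01 2.67944993e-05]
[0.48738319 0.29841144 0.18      ]
[ 2.96092185e-01  3.87681877e-01 -4.20733491e-05]
```

>>> drive_tool([
  [0.25,0.39,0,0,0,0],
  [0.25,0.39,3,0,0,0],
  [0.25,0.39,6,0,0,0],
  [0.25,0.39,9,0,0,0],
  [0.25,0.39,11.5,0,0,0],
  [0.25,0.39,13,0,0,0],
  [0.25,0.39,14.1,0,0,0],
  [0.25,0.39,14.1,0,0,0],
  [0.25,0.39,14.1,0,0,0],
])

```text
clock: 3.85
position: [0.4881, 0.2991, 0.1364]
orientation: [-0.0, 0.98, 0.2, 0.001]
force: [-0.2, -0.4, 0.0]
width: 1.001
```

```bash
python3 w.py w2
```

```text
3.85 [0.4881 0.2991 0.1364] [-2.000e-04  9.798e-01  1.999e-01  9.000e-04] [-0.18 -0.4   0.04] 1.0011555122990146 [0.4  0.29 1.64 0.   1.21 1.57]
jar_top_mid [339.9 255. ] 0.71 [0.5049 0.2693 0.15  ]
```

View pics/w2.png

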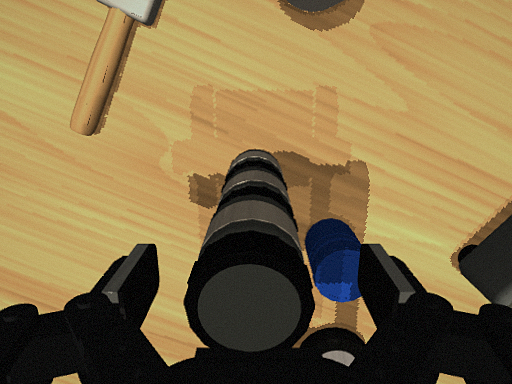

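```bash
python3 - <<'E'
from h import *
from scipy.spatial.transform import Rotation as Ro
s=get_obs();pose=(s["position"],s["orientation"]);w,x,y,z=pose[1];A=Ro.from_quat([x,y,z,w])
ci=camera_info("wrist");print(ci["cx"],ci["cy"],ci["D"])
for p in((249.5,307),(187,305),(312,305)):
  q=atz("wrist",p,.18,pose);print(q,A.inv().apply(q-pose[0])*100)
E
```

```text
258.08034492489605 184.76963025893468 [-0.04953721  0.          0.          0.          0.        ]
[0.48714972 0.30226405 0.18      ] [ 0.00791845 -0.29962647 -4.30647605]
[0.47953659 0.32196851 0.18      ] [ 0.08006005 -2.41079955 -4.30624844]
[0.49607538 0.28313766 0.18      ] [ 0.07918446  1.80982407 -4.30626095]
```

>>> drive_tool([
  [0,-0.3,0.1,0,0,0],
  [0,-0.3,0.1,0,0,0],
  [0,-0.3,0.1,0,0,0],
])

```text
clock: 4.3
position: [0.4861, 0.3021, 0.1345]
orientation: [-0.0, 0.98, 0.2, 0.0]
force: [-0.7, -0.3, 0.6]
width: 0.996
```

>>> drive_tool([
  [0,0,0,0,0,0],
  [0,0,0,0,0,0],
  [0,0,0,0,0,0],
  [0,0,0,0,0,0],
  [0,0,0,0,0,0],
  [0,0,0,0,0,0],
  [0,0,0,0,0,0],
  [0,0,0,0,0,0],
  [0,0,0,0,0,0],
  [0,0,0,0,0,0],
], grip=3.0, newtons=40)

```text
clock: 5.3
position: [0.4862, 0.3019, 0.1344]
orientation: [-0.0, 0.98, 0.2, 0.0]
force: [0.6, 0.4, 2.3]
width: 0.507
```

```bash
python3 w.py w3
```

```text
5.3 [0.4862 0.3019 0.1344] [-1.000e-04  9.798e-01  2.000e-01  2.000e-04] [0.63 0.37 2.3 ] 0.5069584043599638 [0.4  0.3  1.64 0.   1.2  1.57]
jar_top_mid [341.8 255.7] 0.58 [0.5038 0.2721 0.15  ]
```

View pics/w3.png

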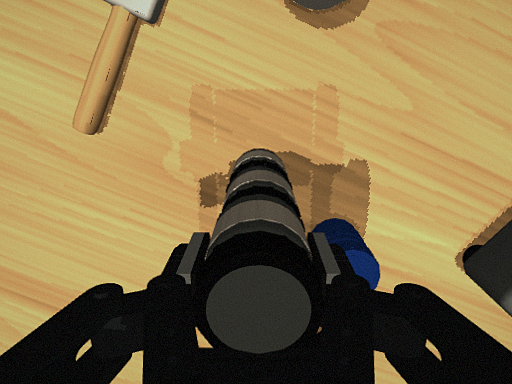

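The jar is gripped at an opening of 43 mm, with its lid centred between the pads at (258,309). Lifting it slowly now.

>>> drive_tool([
  [0,0,-0.2,0,0,0],
  [0,0,-0.5,0,0,0],
  [0,0,-1,0,0,0],
  [0,0,-2,0,0,0],
  [0,0,-3.5,0,0,0],
  [0,0,-6,0,0,0],
  [0,0,-8.5,0,0,0],
  [0,0,-10,0,0,0],
  [0,0,-10,0,0,0],
  [0,0,-10,0,0,0],
])

```text
clock: 6.45
position: [0.486, 0.3017, 0.2344]
orientation: [-0.0, 0.98, 0.2, 0.0]
force: [0.2, 0.2, -1.4]
width: 0.505
```

>>> drive_tool([
  [-0.7,1.4,0,0,0,0],
  [-2,4.2,0,0,0,0],
  [-3.4,7,0,0,0,0],
  [-4.8,9.9,0,0,0,0],
  [-6.2,12.7,0,0,0,0],
  [-7.5,15.5,0,0,0,0],
  [-8.9,18.3,0,0,0,0],
  [-10.3,21.2,0,0,0,0],
  [-11.7,24,0,0,0,0],
  [-13,26.8,0,0,0,0],
  [-13.7,28.2,0,0,0,0],
  [-13.7,28.2,0,0,0,0],
  [-13.7,28.2,0,0,0,0],
])

```text
clock: 7.75
position: [0.4694, -0.0117, 0.233]
orientation: [-0.001, 0.98, 0.199, -0.001]
force: [0.5, -0.2, -0.5]
width: 0.506
```

```bash
python3 w.py w4; python3 -c "
from h import *
cv2.imwrite('pics/s4.png',cv2.resize(grab_frame('scene')[130:280,150:450],(800,400),interpolation=2))"
```

```text
7.75 [ 0.4694 -0.0117  0.233 ] [-7.000e-04  9.799e-01  1.993e-01 -1.200e-03] [ 0.54 -0.22 -0.47] 0.5063863965824358 [-0.21 -0.02  1.79  0.    1.38  0.96]
jar_top_mid [42.2 79. ] 0.84 [0.4853 0.1449 0.15  ]
cup_seat [259.1  59.6] 0.85 [0.5487 0.0214 0.148 ]
```

View pics/w4.png

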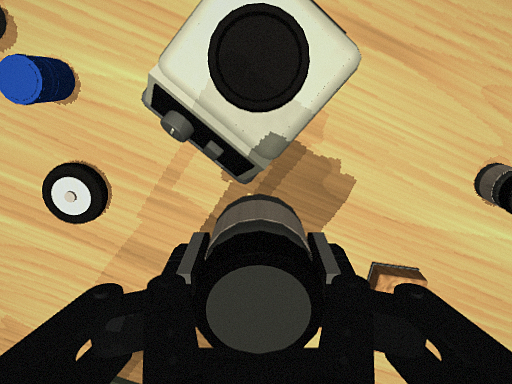

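View pics/s4.png

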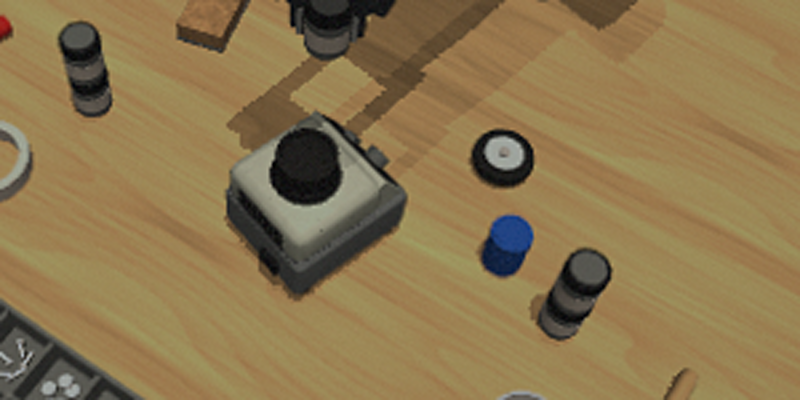

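The two lower jars still stand at (572,295) in the scene crop, and the jar hangs upright in the gripper. In the wrist view the cup rim is centred at about (258.5,57.5), and the network puts the seat at (259,59.6). Next I'll measure the offset between jar and cup.

```bash
python3 - <<'E'
from h import *
from scipy.spatial.transform import Rotation as Ro
s=get_obs();pose=(s["position"],s["orientation"]);w,x,y,z=pose[1];A=Ro.from_quat([x,y,z,w])
im=cv2.imread("pics/w4.png");g=cv2.cvtColor(im,6)
def fit(m,sel):
  n,l,st,c=cv2.connectedComponentsWithStats(m.astype(np.uint8),connectivity=4);k=l[sel[1],sel[0]]
  ct=max(cv2.findContours((l==k).astype(np.uint8),0,1)[0],key=len);ct=cv2.convexHull(ct)
  return cv2.fitEllipse(ct)
e=fit((g<70)&(np.arange(384)[:,None]<125)&(abs(np.arange(512)-258)<58),(258,57));print("cup",e)
b=cv2.GaussianBlur(g,(5,5),0);print(b[310,180:340:6])
l=fit((b>b[310,258]-12)&(b<b[310,258]+12)&(np.arange(384)[:,None]>240),(258,310));print("lid",l)
jl=None
for nm,p,zz in(("cup rim",e[0],.156),("seat net",(259.1,59.6),.148),("lid",l[0],pose[0][2]+.0456)):
  q=atz("wrist",p,zz,pose);print(nm,q,A.inv().apply(q-pose[0])*100)
print("rpy",A.as_euler("xyz",True), "z axis",A.apply([0,0,1]))
E
```

```text
cup ((258.2322998046875, 57.17111587524414), (101.8926010131836, 108.99724578857422), 178.1232147216797)
[ 8 11 10 10 10 52 53 51 52 51 51 52 53 52 52 52 52 50 52 51 52 52 12  9
  8 10 11]
lid ((258.0773010253906, 309.016357421875), (86.92330169677734, 104.22270202636719), 90.05744934082031)
cup rim [0.55038072 0.02354646 0.156     ] [8.70969703 0.0109114  7.79073599]
seat net [0.54973065 0.0226791  0.148     ] [8.61625321 0.06554273 8.59075642]
lid [ 0.47136749 -0.0100862   0.27955413] [ 0.11573734 -0.00993462 -4.560058  ]
rpy [-1.79968595e+02  3.07432458e-02  2.31513676e+01] z axis [-7.08857354e-04  2.93014059e-04 -9.99999706e-01]
```

>>> drive_tool([
  [1,0,1,0,0,0],
  [2,0,3,0,0,0],
  [3,0,4.5,0,0,0],
  [3,0,5.2,0,0,0],
  [3,0,5.2,0,0,0],
  [3,0,5.2,0,0,0],
  [3,0,5.2,0,0,0],
])

```text
clock: 8.65
position: [0.4987, 0.0003, 0.1831]
orientation: [0.0, 0.98, 0.2, 0.001]
force: [0.4, -0.4, -1.1]
width: 0.505
```

```bash
python3 w.py w5; python3 - <<'E'
from h import *
from scipy.spatial.transform import Rotation as Ro
s=get_obs();pose=(s["position"],s["orientation"]);w,x,y,z=pose[1];A=Ro.from_quat([x,y,z,w])
im=cv2.imread("pics/w5.png");g=cv2.GaussianBlur(cv2.cvtColor(im,6),(3,3),0)
for r in tip_of("wrist","cup_seat")[:1]: print(r,A.inv().apply(atz("wrist",r["uv"],.148,pose)-pose[0])*100)
c=cv2.HoughCircles(g[20:240],cv2.HOUGH_GRADIENT,1,10,param1=80,param2=20,minRadius=48,maxRadius=85)
for u,v,r in c[0][:4]:
  print(u,v+20,r,A.inv().apply(atz("wrist",(u,v+20),.156,pose)-pose[0])*100)
E
```

```text
8.65 [4.987e-01 3.000e-04 1.831e-01] [3.000e-04 9.798e-01 2.001e-01 7.000e-04] [ 0.36 -0.4  -1.15] 0.5050789994559131 [-0.17  0.09  1.78 -0.    1.27  0.99]
jar_top_mid [ 12.  117.5] 0.74 [0.5011 0.139  0.15  ]
cup_seat [257.9 118. ] 0.66 [0.5493 0.022  0.148 ]
{'uv': [257.9, 118.0], 'confidence': 0.66} [ 5.50466589 -0.01163368  3.52190522]
256.5 115.5 63.2 [ 5.70545717 -0.07883852  2.7221247 ]
235.5 120.5 84.4 [ 5.46732347 -1.09969055  2.72082985]
244.5 125.5 64.6 [ 5.22447911 -0.66519905  2.7208946 ]
251.5 139.5 76.7 [ 4.53681172 -0.3281561   2.72023932]
```

View pics/w5.png

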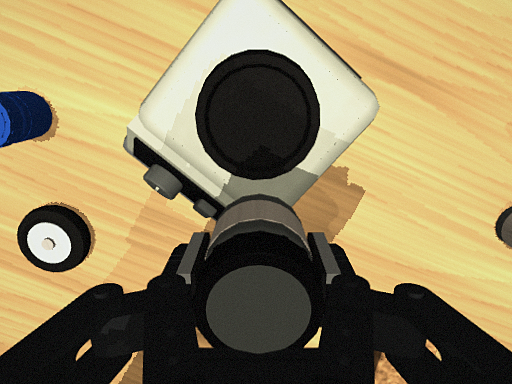

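The rim in this closer view is centred at (258,115) and agrees with the earlier estimate. The remaining shift is 5.5 cm along tool x and 0 along y.

>>> drive_tool([
  [1,0,0,0,0,0],
  [3,0,0,0,0,0],
  [4.8,0,0,0,0,0],
  [5.5,0,0,0,0,0],
  [5.5,0,0,0,0,0],
  [5.5,0,0.5,0,0,0],
  [5.5,0,1,0,0,0],
  [5.5,0,1.3,0,0,0],
  [5.5,0,1.6,0,0,0],
  [5.5,0,1.6,0,0,0],
  [5.5,0,1.6,0,0,0],
])

```text
clock: 9.95
position: [0.5487, 0.0219, 0.1663]
orientation: [0.0, 0.98, 0.2, -0.0]
force: [-0.1, -0.6, -0.2]
width: 0.506
```

```bash
python3 - <<'E'
from h import *
o=[get_obs()]
a=grab_frame("scene");o+=[get_obs()];b=grab_frame("top");o+=[get_obs()]
print(np.mean([s["force"] for s in o],0),np.mean([s["position"] for s in o],0),o[-1]["clock"],o[-1]["width"],o[-1]["torque"])
cv2.imwrite("pics/st6.png",np.hstack([cv2.resize(i,(400,400),interpolation=2) for i in(a[150:250,215:315],b[140:240,200:300])]))
E
```

```text
[-0.49810275 -0.53729352 -0.66953168] [0.54883655 0.02190557 0.16642454] 10.05 0.5056100953136932 [ 0.00434104 -0.04279526 -0.00867731]
```

View pics/st6.png

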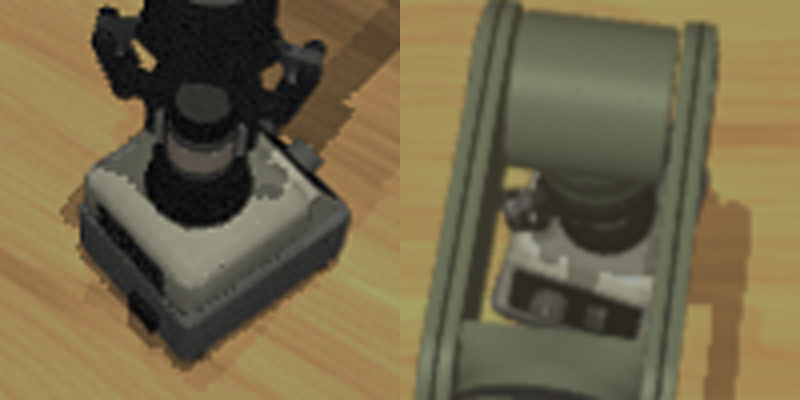

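No contact force, and the jar's underside (about 0.152) is already below the rim (0.156). The scene view shows the jar in the middle of the cup. Lowering onto the seat in steps.

>>> drive_tool([
  [0,0,0.2,0,0,0],
  [0,0,0.3,0,0,0],
  [0,0,0.4,0,0,0],
  [0,0,0.4,0,0,0],
  [0,0,0.4,0,0,0],
])

```text
clock: 10.55
position: [0.5489, 0.022, 0.1624]
orientation: [0.0, 0.98, 0.2, 0.0]
force: [-0.2, 0.3, 0.9]
width: 0.504
```

>>> drive_tool([
  [0,0,0.1,0,0,0],
  [0,0,0.2,0,0,0],
  [0,0,0.2,0,0,0],
  [0,0,0.2,0,0,0],
])

```text
clock: 10.95
position: [0.5489, 0.022, 0.1607]
orientation: [0.0, 0.98, 0.2, 0.0]
force: [-1.9, 0.4, 5.1]
width: 0.508
```

```bash
cat > st.py <<'E'
from h import *
o=[get_obs()]
for _ in range(6): grab_frame("top");o+=[get_obs()]
print(np.mean([s["force"] for s in o],0),np.std([s["force"] for s in o],0),np.mean([s["position"] for s in o],0),o[-1]["orientation"],o[-1]["clock"],o[-1]["width"])
E
python3 st.py
```

```text
[-1.54311574  0.38433049  4.4046715 ] [0.2275631  0.33611657 0.38077484] [0.54894302 0.02199683 0.1605853 ] [4.35721947e-05 9.79788162e-01 2.00037776e-01 2.09757607e-04] 11.25 0.5033644255355704
```

>>> drive_tool([
  [0,0,0.1,0,0,0],
  [0,0,0.2,0,0,0],
  [0,0,0.2,0,0,0],
  [0,0,0.2,0,0,0],
])

```text
clock: 11.65
position: [0.5489, 0.022, 0.1586]
orientation: [0.0, 0.98, 0.2, 0.0]
force: [-1.8, -1.0, 5.7]
width: 0.507
```

```bash
python3 st.py; python3 - <<'E'
from h import *
s=grab_frame("scene");w=grab_frame("wrist")
cv2.imwrite("pics/fin.png",np.hstack([cv2.resize(s[140:290,200:400],(400,300),interpolation=2),cv2.resize(w,(400,300))]))
E
```

```text
[-2.16903705  0.21977632  6.0658993 ] [0.36642613 0.73239738 0.43219016] [0.54894369 0.02199943 0.15864073] [3.61970832e-05 9.79785584e-01 2.00050418e-01 1.96224418e-04] 11.95 0.5087286537373054
```

View pics/fin.png

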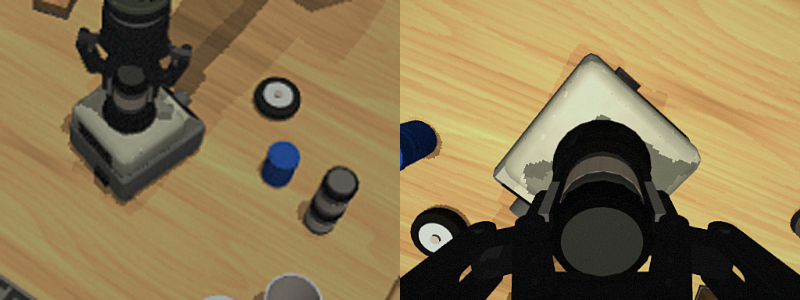

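The jar is seated upright inside the cup with its lid still centred in the grip. The lower two jars, blue jar, wheel and mixing cup look unmoved. Force and height both give about 4 mm of press.

```bash
python3 -c "
from plant import *
print(hand_in())"
```

```text
the job is handed in; nothing more can be done
None
```

I lifted the top jar off the three-high stack, stood it upright in the mixer cup, and handed in at about 12 s. The arm is still gripping the jar (40 N grip setting) and holding it pressed down.

- **Press depth:** the tool is 3.8 mm below the point of first contact. The upward force is 6.1 N, or about 7 N with the jar's own weight, which matches about 4 mm of cup travel.
- **Jar:** the tool axis is vertical, and the opening is steady at about 43 mm, so the jar has not slipped. The jar went into the recess without any side force.
- **Other things:** in the last scene crop the two lower jars still stand, and the blue jar, wheel and mixing cup look unmoved. I did not recheck the spray can, brush, tape roll or screwdriver at the end.

**Checks that disagreed:**
- The fixed cameras and the wrist camera placed the cup up to about 7 mm apart in x. I used the wrist camera's view from close up.
- A small side force of about 2 N appeared on the tool while pressing. I did not find its cause; it grew with the press.
- I could not check directly that the mixer is running.

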